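# Free the jammed block square and lay it against the engine cover

### The arm

A 6-joint arm with a two-finger parallel gripper is mounted at the origin on the work surface. World frame = base frame: x ahead of the robot, y to its left, z up, the work surface at z = 0. Lengths are in m, angles in rad, forces in N, time in s.
With the tool pointing down it reaches from about 0.275 to 0.75 m from the base axis. Payload 10.2 kg.
Tool frame: the origin (TCP) lies midway between the tips of the shut fingers; the grasp point (between the pads) lies 19 mm behind it (env.hold_point_z is the distance from the TCP to the grasp point, in m); x points along the fingers, z is the direction in which the jaws open and shut, and the axes are right-handed (so a half turn about x gives the same grasp; the last joint's range is limited). The gripper opens to 85 mm and grips with 20 to 120 N. Pads are 22 mm wide; open, the fingers measure 114 mm over their backs; the gripper's body (76 mm by 85 mm) begins 54 mm behind the grasp point. The pads swing forward as they close: fully open they stand 13 mm farther back than shut.
Start: joints at [-1.458, 0.313, 1.498, -0, 1.331, -0.223], TCP at [0.173, -0.496, 0.231] pointing down, gripper open.
Joint ranges: [-2.94, 2.94], [-0.97, 2.17], [0.19, 2.56], [-1.23, 4.37], [0.02, 3.11], [-2.88, 2.88]. Speed limits (rad/s): [2.39, 2.39, 3.01, 3.14, 3.14, 3.14].

### API

Orientations are given as a unit quaternion [x, y, z, w].
In Python, from bench import env, kinematics, monitor, eyes, job gives the robot as it stands. The module is installed in compiled form; this text tells all that it offers. Calls block until the motion is done:
- env.reach(position, orientation): joint-space move of the TCP to a pose.
- env.movel(position, velocity=0.15, frame=None, guard=None): straight line of the TCP; frame=None keeps the orientation; velocity is the mean speed in m/s. With guard (N) it stops when the force on the tool has changed by that much, and returns True; else False.
- env.set_joints(angles): joint-space move.
- env.release() and env.close_gripper(effort=None): open the fingers fully, or close them until they stop; effort is the grip in N (None keeps the last).
- env.hold(seconds).
- kinematics.ik(position, orientation): joint angles nearest the present ones, or None.
- monitor.sense(): the state.
- eyes.grab_frame(name): name is "side" or "top"; returns a dict with "frame" (384x512x3 uint8, red, green, blue), "mtx" (3x3 intrinsics, pixels), "k1" (the pictures are not rectified: a ray, as slopes to the right and down, at radius r is drawn at 1 + k1 r^2 times it, then the intrinsics apply), "view" (4x4, takes a point from world to camera coordinates). Camera axes: x right, y down, z forward; pixel columns grow to the right and rows downward; lengths in m; the calibration is good to about 2 mm. A picture is of the moment at which its call begins. There is no depth.
A pose or a line that the arm cannot do raises env.MotionError and nothing moves.
- job.hand_in(): hands the job in, once; it reports no verdict.
The state is a dict: "clock": time; "joints": joint angles; "qvel": joint speeds; "joint_efforts": joint torques, N m; "position": TCP position; "ee_rot": TCP orientation; "contact_force": force on the tool from outside, world axes, zero at the start; "ft_torque": the same for the moment, N m; "finger_gap": opening from 0.0 (shut) to 1.0 (fully open).
Only numpy, scipy, OpenCV 4.12 (cv2) and the standard library are available. Lean on these libraries where they do the work, as an engineer would, in place of code of your own. Each camera call takes 0.05 s, during which the arm holds its last target.

### The job

The steel block square has slipped askew in its red holder and its corners are jammed: turn it level inside the holder, then lift it out level. Lay it down on its broad face on the blue rubber mat and let go, then pick it up again flat by its two long edges and lay it flat on the dark surface plate, one long edge flush against the straight front edge of the aluminium cover and about midway along it. Do not throw or drop it, and leave the spray can, the dish, the wrench and the socket where they are.

Things in the scene. Friction and masses are not known exactly. Their poses are not given: they have to be found in the camera images.
- square: steel block square 120 x 60 x 12 mm, 0.45 kg, blue panel and dark round marks on both broad faces. Origin at its centre, x along the 120 mm, y the 60 mm, z the 12 mm. At the start it stands on a long edge in the holder, y up, along the holder's x, tilted 18 degrees: the end towards the holder's -x is down on its floor, the other up on the step. Loose
- holder: red holder, fixed: base 180 x 90 x 6 mm; origin at the centre of its underside, x along its trough, z up. Cheeks at both ends (slot 16 mm wide, 32 over the outsides, tops at z = 80 and 62 mm) keep the square upright; between x = -48 and +51 mm the sides are open, so the square can be gripped across its 12 mm thickness. Level at step height its centre is at x = +8, z = 71 mm
- holder_lip (a point): top inner edge of the holder's leaning end wall (-x end, the square's low end): x = -58.5, z = 95 mm in the holder. The wall's inner face slopes from here down and outwards to x = -85, z = 6 mm. Mouth from here to the +x wall: 127.5 mm, so the level square (120) passes, the tilted one (131) catches under this wall
- holder_step (a point): middle of the top of the holder's step (+x end): x = +64, z = 40.7 mm in the holder, 10 mm long; behind it the upright +x wall, inner face at x = +69, top at z = 62 mm. Raise the square's low end with its high end kept 1 mm off that wall: it turns level with 2 mm to spare at the leaning wall
- mat: blue rubber mat, fixed, 180 x 180 x 4 mm; origin at the centre of its underside, z up, sides along x and y
- surface: dark surface plate, fixed, 230 (x) x 280 (y) x 25 mm high; origin at the centre of its underside, z up; the cover lies on its +x half, its -x half, on the robot's side, is free
- cover: aluminium engine cover, fixed on the surface plate: flange 80 (x) x 150 (y) x 10 mm with a raised centre up to 18 mm high, on the surface plate's top; origin at the centre of the flange's underside, z up
- cover_edge (a point): middle of the cover's straight front edge (150 mm long), at the height of the surface plate's top; x points from the edge into the cover, y along the edge, z up. The square must lie on the -x side
- can: bystander: spray can standing upright, 56 mm diameter, 150 mm high; origin at the centre of its foot. Loose
- dish: bystander: steel parts dish, 100 mm diameter, 28 mm high; origin at the centre of its foot. Loose
- wrench: bystander: wrench 170 mm long, lying flat along its own x; origin under its middle. Loose
- socket: bystander: spark plug socket standing on a far corner of the surface plate beside the cover, 26 mm diameter, 50 mm high; origin at the centre of its foot. Loose

How it is judged:
By the outcome, as a careful person would: the job done as asked, in the order asked, and still so for the second after the job is handed in, with the robot touching nothing.
It also fails if it takes over 64 s, if anything falls off the work surface, if the arm or the gripper's body presses on something with over 40 N, if the wrist force passes 120 N, or if a joint passes its speed limit or range.

## Working session

There is one attempt and no reset: what is moved stays moved. The work goes in short steps, each a Python script; the robot and the scene stay as the last script left them, time stands still between calls to the robot, and variables do not carry over. Pictures are saved under pics/ and viewed, and the job is handed in when it is done.

```bash
mkdir -p pics; ls; python3 - <<'E'
from bench import env, kinematics, monitor, eyes, job
import cv2,pickle
for n in("side","top"):
    d=eyes.grab_frame(n); pickle.dump(d,open(n+'0.pkl','wb'))
    cv2.imwrite(f'pics/{n}0.png',cv2.resize(d["frame"][:,:,::-1],(800,600),interpolation=cv2.INTER_CUBIC))
    print(d["mtx"],d["k1"],d["view"])
print(monitor.sense(), env.hold_point_z)
E
```

```text
pics
[[392.03943707   0.         258.15609894]
 [  0.         392.03943707 188.92405165]
 [  0.           0.           1.        ]] -0.13432012986778116 [[ 0.88936909 -0.45698938 -0.01353962 -0.50968145]
 [-0.24194716 -0.44532404 -0.86206037  0.20323374]
 [ 0.38792291  0.76996572 -0.50662472  1.0259091 ]
 [ 0.          0.          0.          1.        ]]
[[353.82896227   0.         260.21009391]
 [  0.         353.82896227 190.00061742]
 [  0.           0.           1.        ]] 0.03281487520839723 [[ 6.50024441e-06 -9.99813980e-01 -1.92874309e-02  1.40311925e-03]
 [-9.84537398e-01  3.37226786e-03 -1.75142055e-01  5.90843184e-01]
 [ 1.75174517e-01  1.89903355e-02 -9.84354233e-01  8.82839528e-01]
 [ 0.00000000e+00  0.00000000e+00  0.00000000e+00  1.00000000e+00]]
{'clock': 0.1, 'joints': array([-1.45839539e+00,  3.13379360e-01,  1.49832018e+00,  5.53410600e-06,
        1.33099665e+00, -2.23413323e-01]), 'qvel': array([ 0.00027705, -0.00284877, -0.00323668,  0.00053856,  0.00047332,
        0.00120163]), 'joint_efforts': array([ 3.14125726e-03, -4.12898505e+01, -2.60141873e+01, -1.34034763e-04,
        3.05221372e-03,  7.62376573e-06]), 'position': array([ 0.17296615, -0.49546286,  0.23081522]), 'ee_rot': array([ 0.40970105,  0.57678636, -0.40911699,  0.57626889]), 'contact_force': array([0.01023508, 0.04807036, 0.71243338]), 'ft_torque': array([-0.0509478 ,  0.00886611,  0.06374911]), 'finger_gap': 0.9990039554758339} 0.0187
```

View pics/side0.png

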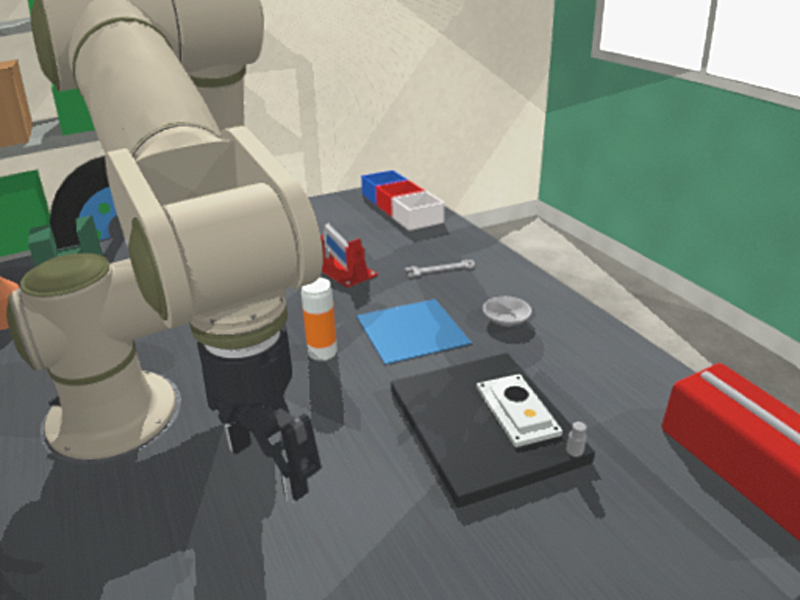

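View pics/top0.png

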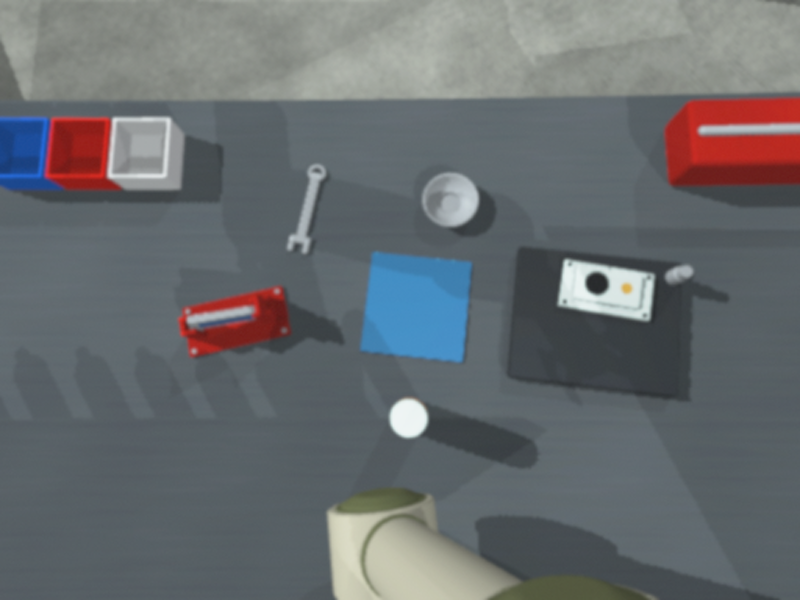

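The top view (800 px scale) shows the holder at about (235,322), the mat at (416,307), the plate at (600,322), the cover at (607,290), and the can at (408,418). Next I'll enlarge crops to get corner positions.

```bash
cat > h.py <<'E'
import numpy as np,cv2,pickle
from scipy.spatial.transform import Rotation as R
def crop(d,x0,y0,w,h,s,fn):
    c=cv2.resize(np.ascontiguousarray(d["frame"][y0:y0+h,x0:x0+w,::-1]),(w*s,h*s),interpolation=cv2.INTER_CUBIC)
    for i in range(0,w,10):
        cv2.line(c,(i*s,0),(i*s,8 if i%20 else 14),(0,255,255),1)
        if i%20==0: cv2.putText(c,str(x0+i),(i*s+2,24),0,0.4,(0,255,255),1)
    for i in range(0,h,10):
        cv2.line(c,(0,i*s),(8,i*s),(0,255,255),1)
        if i%20==0: cv2.putText(c,str(y0+i),(10,i*s+4),0,0.4,(0,255,255),1)
    cv2.imwrite(fn,c)
def ray(d,uv):
    K=d["mtx"];m=np.array([(uv[0]-K[0,2])/K[0,0],(uv[1]-K[1,2])/K[1,1]])
    s=m.copy()
    for _ in range(30): s=m/(1+d["k1"]*(s@s))
    V=d["view"];Rm=V[:3,:3];o=-Rm.T@V[:3,3]
    return o,Rm.T@np.array([s[0],s[1],1])
def at_z(d,uv,z):
    o,r=ray(d,uv);return o+r*(z-o[2])/r[2]
def proj(d,P):
    P=np.atleast_2d(P);V=d["view"];c=P@V[:3,:3].T+V[:3,3];s=c[:,:2]/c[:,2:]
    s=s*(1+d["k1"]*(s**2).sum(1,keepdims=True));K=d["mtx"]
    return s*[K[0,0],K[1,1]]+[K[0,2],K[1,2]]
E
python3 - <<'E'
from h import *
t=pickle.load(open('top0.pkl','rb'));s=pickle.load(open('side0.pkl','rb'))
crop(t,105,170,90,70,8,'pics/t_hold.png')
crop(t,220,150,90,90,6,'pics/t_mat.png')
crop(t,315,145,135,120,5,'pics/t_plate.png')
crop(s,195,130,110,110,5,'pics/s_hold.png')
E
```

```text
(no output)
```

View pics/t_hold.png

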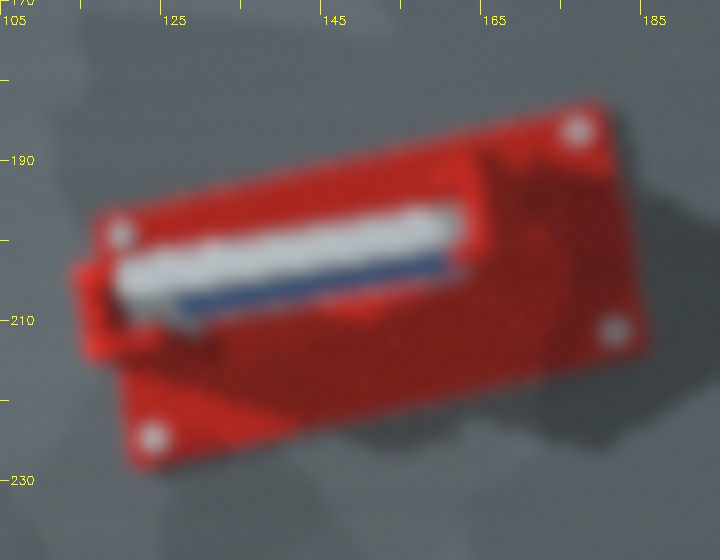

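View pics/t_mat.png

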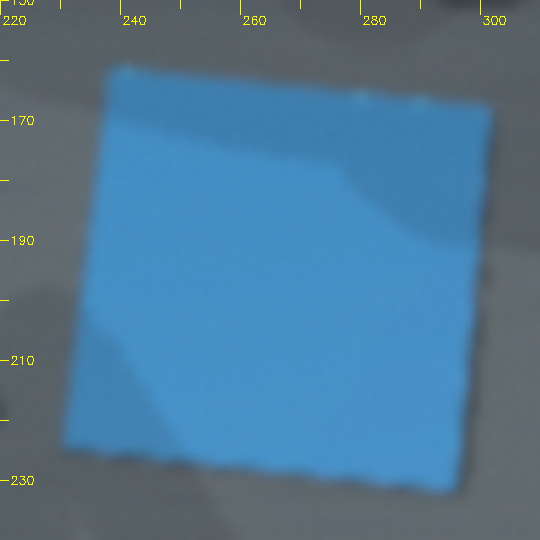

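View pics/t_plate.png

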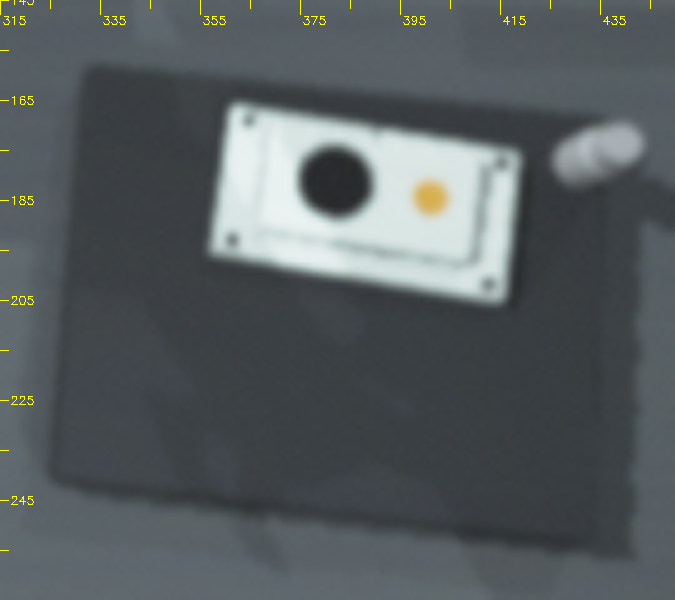

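View pics/s_hold.png

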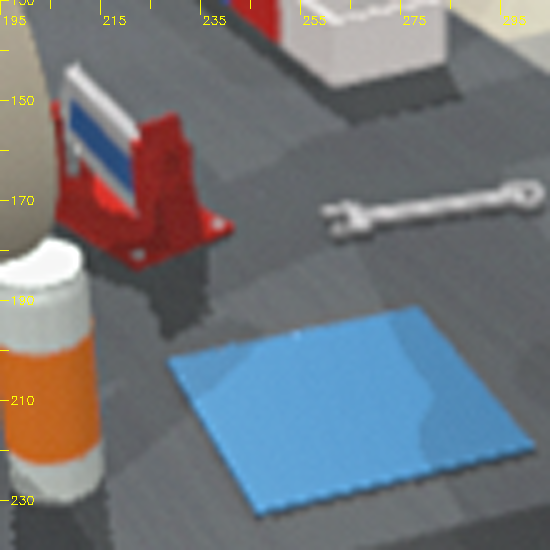

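The holder's tall leaning wall is at its right end in the top view (towards world -y), so its +x points roughly to world +y. I'll fit poses from the corners I read.

```bash
cat > fit.py <<'E'
from h import *
from scipy.optimize import least_squares
t=pickle.load(open('top0.pkl','rb'));s=pickle.load(open('side0.pkl','rb'))
def fit(obs,x0):
    # obs: list (cam, local pt, uv); pose x,y,yaw with z0
    def res(p):
        c,sn=np.cos(p[2]),np.sin(p[2]);r=[]
        for cam,l,uv in obs:
            P=np.array([p[0]+c*l[0]-sn*l[1],p[1]+sn*l[0]+c*l[1],l[2]])
            r+=list(proj(cam,P)[0]-uv)
        return np.array(r)
    o=least_squares(res,x0);return o.x,o.fun.reshape(-1,2)
E
python3 - <<'E'
from fit import *
# top crops: uv = x0 + px/scale - 0.5 (resize centre offset ~)
C=lambda x0,y0,s,px,py:np.array([x0+px/s-.5+.5/s,y0+py/s-.5+.5/s])
H=lambda px,py:C(105,170,8,px,py)
# holder: +x -> world +y (image left); +y -> world -x (image down)
ob=[(t,(.09,-.045,.006),H(94,213)),(t,(-.09,-.045,.006),H(605,100)),(t,(-.09,.045,.003),H(652,352)),(t,(.09,.045,.003),H(134,473))]
p,r=fit(ob,[.45,.3,1.6]);print('holder',p,np.degrees(p[2]));print(r.round(1))
M=lambda px,py:C(220,150,6,px,py)
a=.09
ob=[(t,(a,a,.004),M(108,68)),(t,(a,-a,.004),M(492,104)),(t,(-a,-a,.003),M(458,494)),(t,(-a,a,.003),M(62,446))]
p,r=fit(ob,[.45,0,0]);print('mat',p,np.degrees(p[2]));print(r.round(1))
P_=lambda px,py:C(315,145,5,px,py)
ob=[(t,(.115,.14,.025),P_(86,66)),(t,(.115,-.14,.025),P_(608,117)),(t,(-.115,.14,.025),P_(52,478)),(t,(-.115,-.14,.025),P_(596,543))]
p,r=fit(ob,[.45,-.3,0]);print('plate',p,np.degrees(p[2]));print(r.round(1))
ob=[(t,(.04,.075,.035),P_(233,103)),(t,(.04,-.075,.035),P_(521,151)),(t,(-.04,.075,.035),P_(209,253)),(t,(-.04,-.075,.035),P_(504,303))]
p,r=fit(ob,[.45,-.3,0]);print('cover',p,np.degrees(p[2]));print(r.round(1))
print('can',at_z(t,(408*.64,418*.64),.15),'dish',at_z(t,(450*.64,200*.64),.028),'wrench',at_z(t,(307*.64,210*.64),.01))
E
```

```text
holder [0.55822913 0.30321388 1.79250272] 102.70284055533917
[[-0.2  0.2]
 [-0.2  0.2]
 [ 0.1  0.1]
 [ 0.2 -0.4]]
mat [ 0.58418621 -0.01524007 -0.10877331] -6.232251700479106
[[ 0.3 -0.1]
 [-0.1  0.3]
 [-0.3 -0.5]
 [ 0.1  0.4]]
plate [ 0.5570484  -0.32242406 -0.11381765] -6.521270856426244
[[ 0.1 -0.8]
 [-0.1 -0.4]
 [ 0.1  0.7]
 [-0.1  0.4]]
cover [ 0.60630884 -0.33971237 -0.18154056] -10.401508063407087
[[ 0.4  0.7]
 [-0.8  0.6]
 [ 1.2 -0.6]
 [-0.7 -0.6]]
can [ 0.39473534 -0.0035531   0.15      ] dish [ 0.7706566 -0.076715   0.028    ] wrench [0.75980361 0.18274844 0.01      ]
```

```bash
cat > ov.py <<'E'
from h import *
def T(x,y,yaw,z=0):
    M=np.eye(4);M[:3,:3]=R.from_euler('z',yaw).as_matrix();M[:3,3]=[x,y,z];return M
def ap(M,P): return np.asarray(P)@M[:3,:3].T+M[:3,3]
def box(cx,cy,cz,a,b,c):
    v=np.array([[cx+i*a/2,cy+j*b/2,cz+k*c/2] for i in(-1,1) for j in(-1,1) for k in(-1,1)])
    e=[(i,j) for i in range(8) for j in range(i) if bin(i^j).count('1')==1]
    return [(v[i],v[j]) for i,j in e]
def draw(d,segs,x0,y0,w,h,s,fn,col=(0,255,0)):
    c=cv2.resize(np.ascontiguousarray(d["frame"][y0:y0+h,x0:x0+w,::-1]),(w*s,h*s),interpolation=cv2.INTER_CUBIC)
    for a,b in segs:
        q=(proj(d,[a,b])+.5-[x0,y0])*s
        cv2.line(c,*[tuple(int(round(v*16)) for v in k) for k in q],col,1,cv2.LINE_AA,4)
    cv2.imwrite(fn,c)
def sq_tilt(cx,cz,th):
    # square in holder frame, stands y up; returns segs
    th=np.radians(th)
    B=box(0,0,0,.12,.06,.012);f=lambda p:np.array([cx+np.cos(th)*p[0]-np.sin(th)*p[1],-p[2],cz+np.sin(th)*p[0]+np.cos(th)*p[1]])
    return [(f(a),f(b)) for a,b in B]
def holder_segs():
    h=box(0,0,.003,.18,.09,.006)
    h+=[(np.array(a),np.array(b)) for a,b in [((-.0585,-.016,.095),(-.0585,.016,.095)),((.069,-.016,.062),(.069,.016,.062))]]
    return h+sq_tilt(0,.053,18)
E
python3 - <<'E'
from ov import *
t=pickle.load(open('top0.pkl','rb'));s=pickle.load(open('side0.pkl','rb'))
H=T(.5582,.3032,1.7925);seg=[(ap(H,a),ap(H,b)) for a,b in holder_segs()]
draw(t,seg,105,170,90,70,8,'pics/ot_h.png');draw(s,seg,195,130,60,60,10,'pics/os_h.png')
C=T(.6063,-.3397,-.1815,.025);P=T(.5570,-.3224,-.1138);M=T(.5842,-.0152,-.1088)
seg=[(ap(C,a),ap(C,b)) for a,b in box(0,0,.005,.08,.15,.01)]+[(ap(P,a),ap(P,b)) for a,b in box(0,0,.0125,.23,.28,.025)]
seg+=[(ap(M,a),ap(M,b)) for a,b in box(0,0,.002,.18,.18,.004)]
draw(t,seg,225,140,220,125,3,'pics/ot_p.png');draw(s,seg,225,185,160,140,5,'pics/os_p.png')
E
```

```text
(no output)
```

View pics/ot_h.png

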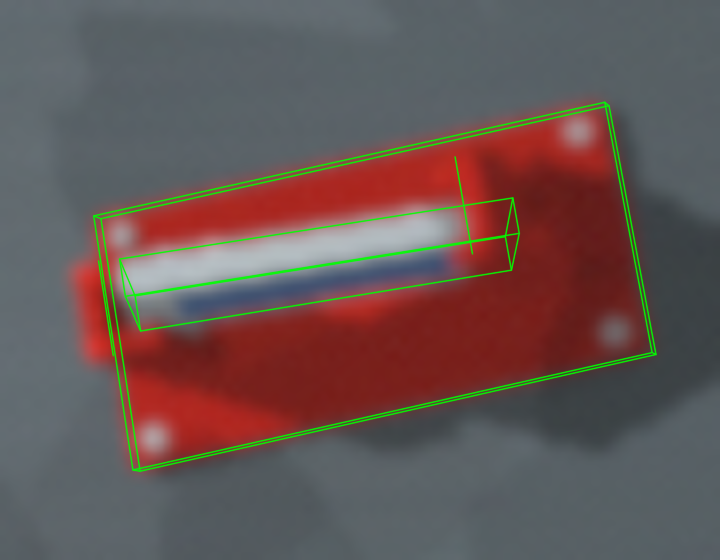

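View pics/os_h.png

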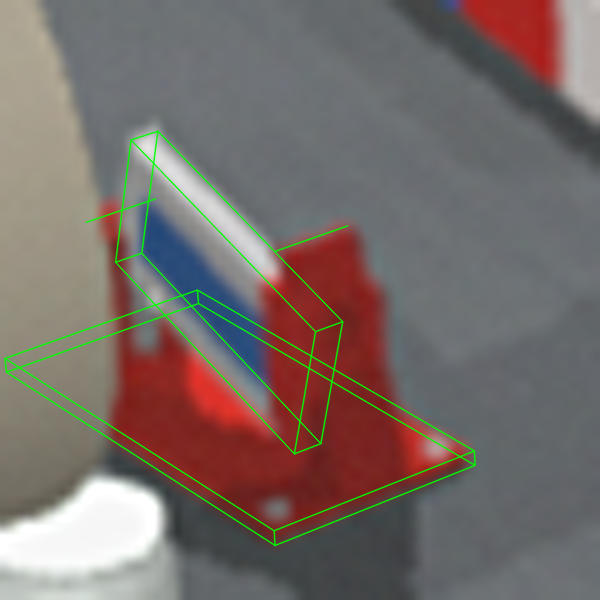

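View pics/os_p.png

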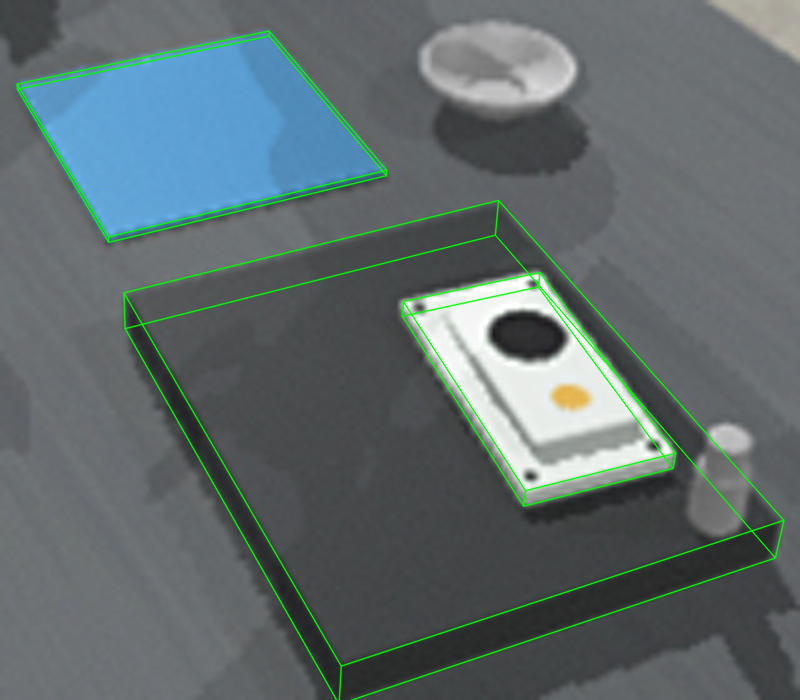

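View pics/ot_p.png

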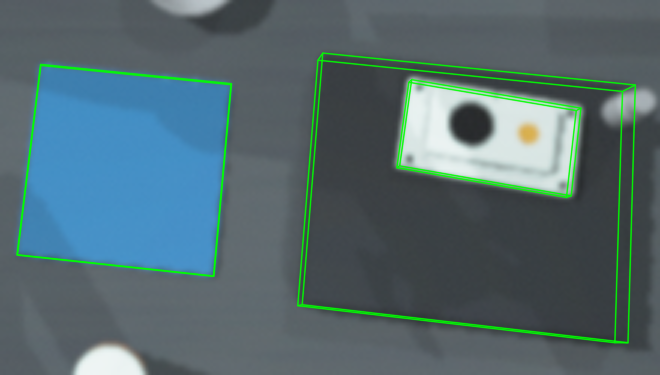

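```bash
cat > g.py <<'E'
from ov import *
H=T(.5582,.3032,1.7925);M=T(.5842,-.0152,-.1088);C=T(.6063,-.3397,-.1815,.025)
hx,hy=H[:3,0],H[:3,1];Z=np.array([0,0,1.])
def q(point,jaw):
    x=np.asarray(point,float);x=x/np.linalg.norm(x);z=np.asarray(jaw,float);z=z-x*(z@x);z/=np.linalg.norm(z)
    return R.from_matrix(np.c_[x,np.cross(z,x),z]).as_quat()
GD=.0187
def sqpose(cx,cz,th,off=.010,up=.012,cy=0.,s=1):
    """square centre in holder xz, tilt th deg, grasp off along square x, up along square y -> TCP pos, quat"""
    th=np.radians(th);ex=np.array([np.cos(th),0,np.sin(th)]);ey=np.array([-np.sin(th),0,np.cos(th)])
    g=np.array([cx,cy,cz])+off*ex+up*ey
    p=g-ey*GD
    return ap(H,p),q(H[:3,:3]@(-ey),s*hy)
def lay(al,d,s,z=.004,lat=0.,e=.030,up=.012,off=.010):
    """square leaning: long axis along mat x; d=+1: tool points to +mat y ; al = angle of square plane from horizontal;
    lat: mat y of the bottom edge(mid thickness)"""
    al=np.radians(al);my=M[:3,1];mx=M[:3,0]
    ey=-d*np.cos(al)*my+np.sin(al)*Z   # up the square
    ez=d*np.sin(al)*my+np.cos(al)*Z    # upper-face normal
    # lowest point is lower face corner: bottom edge centre - ez*6mm
    b=ap(M,[0,lat,z])+ez*.006
    g=b+ey*(e+up)
    return g-ey*GD+mx*off,q(-ey,s*ez)
E
python3 - <<'E'
from g import *
from bench import kinematics as k
f=lambda n,p,qq:print(n,None if (r:=k.ik(p,qq)) is None else r.round(2))
for s in(1,-1):
    print('s',s)
    p,qq=sqpose(0,.053,18,s=s);f('grip',p,qq);f('pre',p+R.from_quat(qq).apply([-.1,0,0]),qq)
    p,qq=sqpose(.008,.071,0,s=s);f('lvl',p,qq);f('lift',p+[0,0,.12],qq)
    for d in(1,-1):
        for off in (.01,-.01):
          for al in(90,60,45,35):
            p,qq=lay(al,d,s,off=off);f(('lay',d,al,off),p,qq)
    f('flat',ap(M,[0,0,.001]),q(-Z,s*M[:3,1]))
    f('place',ap(C,[-.1,0,-.003]),q(-Z,s*C[:3,0]))
E
```

```text
s 1
grip None
pre None
lvl None
lift None
('lay', 1, 90, 0.01) [-0.21  0.69  1.49  0.    0.97 -1.68]
('lay', 1, 60, 0.01) [-0.45  0.75  1.49  0.54  1.16 -2.19]
('lay', 1, 45, 0.01) [-0.54  0.83  1.46  0.72  1.33 -2.36]
('lay', 1, 35, 0.01) [-0.59  0.91  1.42  0.82  1.45 -2.44]
('lay', 1, 90, -0.01) [-0.22  0.65  1.55 -0.    0.93 -1.68]
('lay', 1, 60, -0.01) [-0.46  0.71  1.55  0.54  1.13 -2.22]
('lay', 1, 45, -0.01) [-0.55  0.8   1.52  0.72  1.31 -2.39]
('lay', 1, 35, -0.01) [-0.6   0.88  1.49  0.82  1.43 -2.47]
('lay', -1, 90, 0.01) [-0.23  0.69  1.49 -0.    0.96  1.45]
('lay', -1, 60, 0.01) [ 0.    0.78  1.41 -0.6   1.09  2.  ]
('lay', -1, 45, 0.01) [ 0.09  0.88  1.35 -0.82  1.24  2.19]
('lay', -1, 35, 0.01) [ 0.14  0.96  1.3  -0.95  1.36  2.27]
('lay', -1, 90, -0.01) [-0.24  0.65  1.56 -0.    0.93  1.44]
('lay', -1, 60, -0.01) [ 0.    0.75  1.48 -0.6   1.06  2.03]
('lay', -1, 45, -0.01) [ 0.1   0.85  1.42 -0.83  1.22  2.22]
('lay', -1, 35, -0.01) [ 0.15  0.93  1.37 -0.95  1.34  2.31]
flat [-0.23  0.71  1.53 -0.    0.9  -1.69]
place [-0.76  0.71  1.47 -0.    0.97 -0.58]
s -1
grip [
[... 510 characters left out ...]
13  0.92]
('lay', 1, 45, -0.01) [-0.55  0.8   1.52  0.72  1.31  0.75]
('lay', 1, 35, -0.01) [-0.6   0.88  1.49  0.82  1.43  0.67]
('lay', -1, 90, 0.01) [-0.23  0.69  1.49 -0.    0.96 -1.7 ]
('lay', -1, 60, 0.01) [ 0.    0.78  1.41 -0.6   1.09 -1.14]
('lay', -1, 45, 0.01) [ 0.09  0.88  1.35 -0.82  1.24 -0.96]
('lay', -1, 35, 0.01) [ 0.14  0.96  1.3  -0.95  1.36 -0.87]
('lay', -1, 90, -0.01) [-0.24  0.65  1.56 -0.    0.93 -1.7 ]
('lay', -1, 60, -0.01) [ 0.    0.75  1.48 -0.6   1.06 -1.12]
('lay', -1, 45, -0.01) [ 0.1   0.85  1.42 -0.83  1.22 -0.92]
('lay', -1, 35, -0.01) [ 0.15  0.93  1.37 -0.95  1.34 -0.83]
flat [-0.23  0.71  1.53 -0.    0.9   1.45]
place [-0.76  0.71  1.47 -0.    0.97  2.56]
```

```bash
sed -i 's/up=\.012/up=.024/g' g.py; python3 - <<'E'
from g import *
from bench import env, kinematics, monitor, eyes, job
p,qq=sqpose(0.0,.053,18,s=-1)
back=R.from_quat(qq).apply([-1,0,0])
env.reach(p+.12*back,qq); print(monitor.sense()['clock'])
env.movel(p+.045*back,velocity=.12)
st=monitor.sense();print(st['clock'],st['position']-p,st['contact_force'])
for n in("side","top"):
    d=eyes.grab_frame(n); pickle.dump(d,open(n+'1.pkl','wb'))
s=pickle.load(open('side1.pkl','rb'));crop(s,150,60,160,120,5,'pics/s1.png')
t=pickle.load(open('top1.pkl','rb'));crop(t,90,150,130,110,5,'pics/t1.png')
E
```

```text
3.125
3.9 [ 0.00353525 -0.01364134  0.04353796] [0.20469032 0.3108281  0.5873594 ]
```

View pics/s1.png

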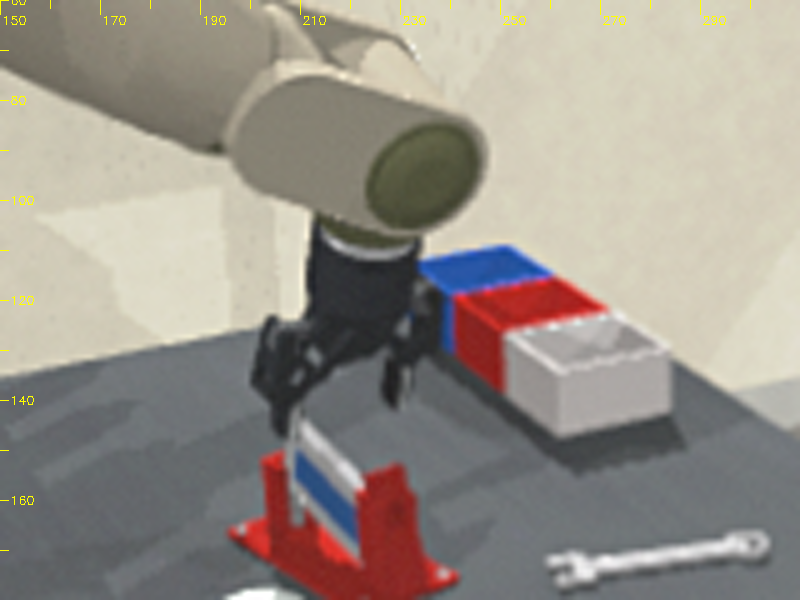

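View pics/t1.png

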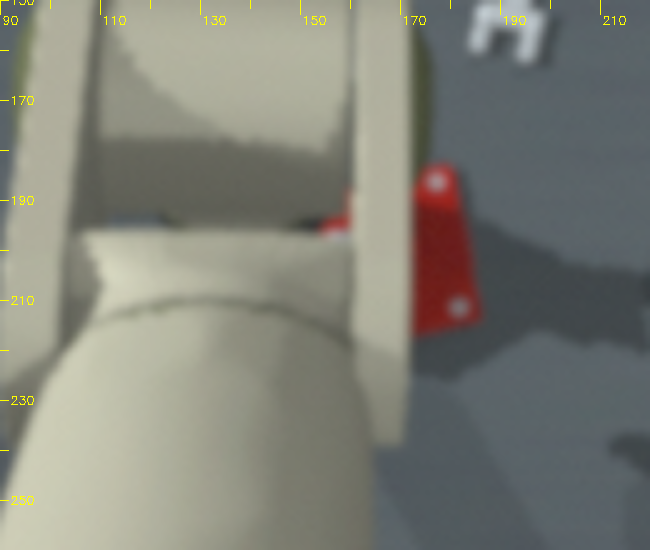

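```bash
python3 - <<'E'
from g import *
s=pickle.load(open('side1.pkl','rb'))
seg=[(ap(H,a),ap(H,b)) for a,b in holder_segs()]
draw(s,seg,190,130,60,60,10,'pics/os1.png');draw(s,[],190,130,60,60,10,'pics/os1b.png')
E
```

```text
(no output)
```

View pics/os1.png

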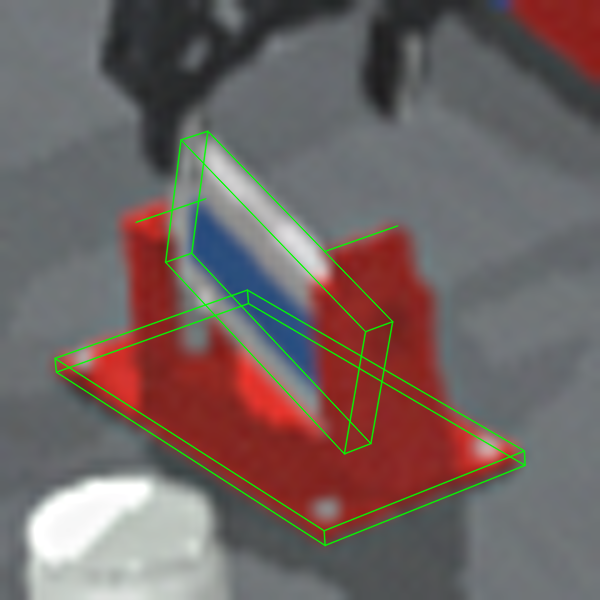

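View pics/os1b.png

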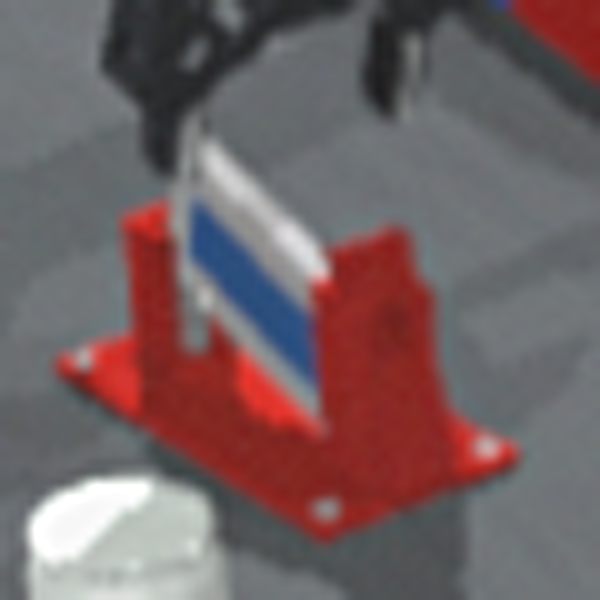

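The holder and the tilted square match the overlay within about 0.5 px in the side view. The right base corner is at (522,455) in the crop and the fingers straddle the square. I'll descend and grip.

```bash
python3 - <<'E'
from g import *
from bench import env, kinematics, monitor, eyes, job
p,qq=sqpose(0.0,.053,18,s=-1)
print(env.movel(p,velocity=.08,guard=8))
a=monitor.sense();print(a['clock'],a['position']-p,a['contact_force'])
env.close_gripper(50)
b=monitor.sense();Hr=H[:3,:3].T
print(b['clock'],Hr@(b['position']-p),b['finger_gap'],'df holder',Hr@(b['contact_force']-a['contact_force']),Hr@(b['ft_torque']-a['ft_torque']))
d=eyes.grab_frame("side");pickle.dump(d,open('side2.pkl','wb'));draw(d,[],190,100,80,80,8,'pics/s2.png')
E
```

```text
False
4.7083 [1.85192198e-04 5.20488829e-05 1.49865427e-04] [0.37976011 0.11431041 0.83178101]
5.375 [-5.05886951e-05 -1.21287956e-04  1.76098744e-04] 0.12850066465312565 df holder [-0.99616907 -0.51412136  0.62597895] [-0.03132838  0.03976851  0.04823816]
```

View pics/s2.png

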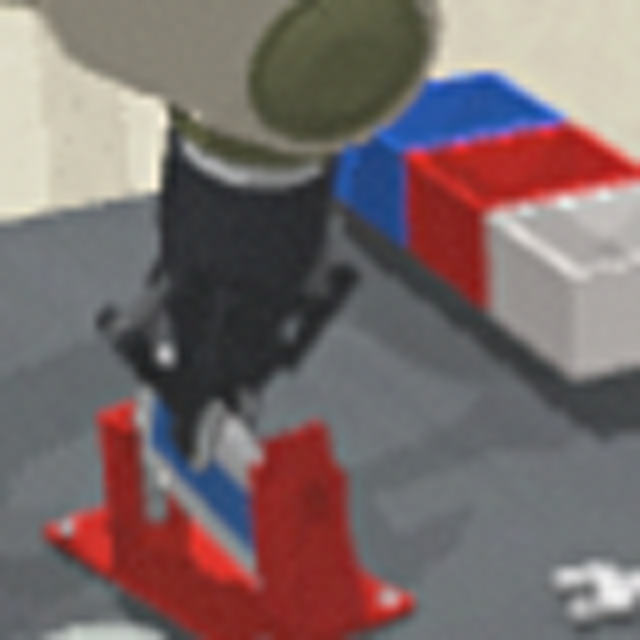

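```bash
cat >> g.py <<'E'
def corner_pose(xc,zc,th):
    """square's high bottom corner at (xc,zc) holder"""
    t_=np.radians(th);ex=np.array([np.cos(t_),np.sin(t_)]);ey=np.array([-np.sin(t_),np.cos(t_)])
    c=np.array([xc,zc])-.06*ex+.03*ey
    return sqpose(c[0],c[1],th,s=-1)
E
python3 - <<'E'
from g import *
from bench import env, kinematics, monitor, eyes, job
Hr=H[:3,:3].T
th=np.radians(18);c0=np.array([0,.053])+.06*np.array([np.cos(th),np.sin(th)])-.03*np.array([-np.sin(th),np.cos(th)])
print('corner0',c0)
F=lambda:Hr@monitor.sense()['contact_force']
f0=F()
g=env.movel(corner_pose(c0[0]+.0005,c0[1]+.0012,18)[0],velocity=.015,guard=8);f1=F();print(g,f1-f0)
g=env.movel(corner_pose(c0[0]+.006,c0[1]+.0014,18)[0],velocity=.008,guard=3.5)
s=monitor.sense();print(g,F()-f1, s['clock'])
loc=Hr@(s['position']-H[:3,3]);ref=Hr@(corner_pose(c0[0],c0[1],18)[0]-H[:3,3])
print('moved (mm)',1e3*(loc-ref), 'model corner x',c0[0]+loc[0]-ref[0])
E
```

```text
corner0 [0.0663339  0.04300932]
False [ 0.29214373  0.34435282 -6.5427582 ]
True [-2.52907575 -1.13118309  7.91078392] 6.125
moved (mm) [2.84349588 0.09020629 0.80157732] model corner x 0.06917739668511809
```

The force direction (-0.31, 0.95) is the normal of the 18° bottom edge, so that was the step and not the wall. I'll raise it and probe again.

```bash
python3 - <<'E'
from g import *
from bench import env, kinematics, monitor, eyes, job
Hr=H[:3,:3].T
th=np.radians(18);c0=np.array([0.066334,.043009])
F=lambda:Hr@monitor.sense()['contact_force']
ref=Hr@(corner_pose(c0[0],c0[1],18)[0]-H[:3,3])
L=lambda:1e3*(Hr@(monitor.sense()['position']-H[:3,3])-ref)
g=env.movel(corner_pose(c0[0]+.0022,c0[1]+.0025,18)[0],velocity=.015,guard=12);f1=F();print(g,f1,L())
g=env.movel(corner_pose(c0[0]+.0065,c0[1]+.0030,18)[0],velocity=.008,guard=4)
s=monitor.sense();print(g,F()-f1,L(), s['clock'])
E
```

```text
False [ 0.1115004  -0.18802934 -4.4119462 ] [2.22730332 0.4109438  1.9602974 ]
True [-2.18987433 -0.91760308  1.29071205] [3.024109   0.68224995 1.37174401] 6.8
```

```bash
python3 - <<'E'
from g import *
from bench import env, kinematics, monitor, eyes, job
Hr=H[:3,:3].T
c0=np.array([0.066334,.043009]);p,qq=corner_pose(c0[0],c0[1],18)
F=lambda:Hr@monitor.sense()['contact_force']
L=lambda:1e3*(Hr@(monitor.sense()['position']-p))
rot=lambda:np.degrees((R.from_matrix(Hr)*(R.from_quat(monitor.sense()['ee_rot'])*R.from_quat(qq).inv())).as_rotvec()).round(2)
for i in range(3):
    print(L().round(2),F().round(2),rot(),Hr@R.from_quat(monitor.sense()['ee_rot']).apply([1,0,0]));env.hold(.1)
d=eyes.grab_frame("side");pickle.dump(d,open('side3.pkl','wb'));draw(d,[],190,100,80,80,8,'pics/s3.png')
E
```

```text
[3.02 0.68 1.37] [-2.08 -1.11 -3.12] [ 8.0000e-02  3.8000e-01 -1.0267e+02] [ 0.30648276  0.00508334 -0.95186264]
[2.97 0.69 1.13] [-1.48 -1.93 -1.26] [   0.11    0.38 -102.7 ] [ 0.30688775  0.00527069 -0.95173112]
[2.94 0.69 1.12] [-2.09 -1.29  0.08] [   0.12    0.38 -102.71] [ 0.30696905  0.00534762 -0.95170447]
```

View pics/s3.png

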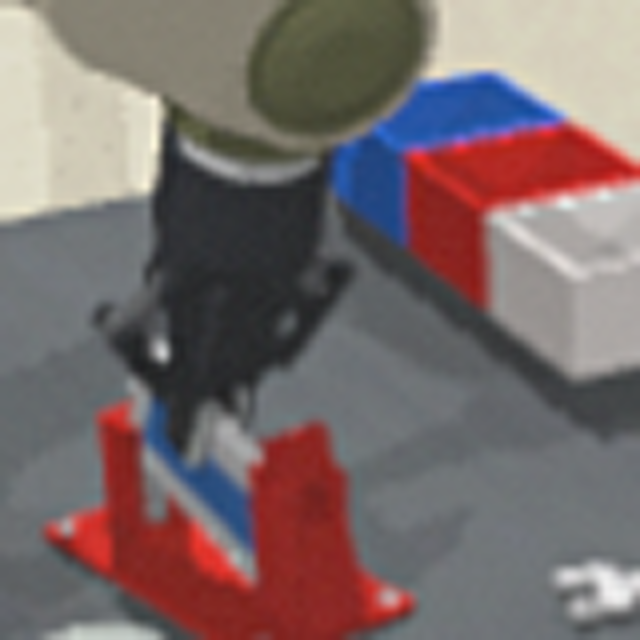

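```bash
python3 - <<'E'
from g import *
from bench import env, kinematics, monitor, eyes, job
Hr=H[:3,:3].T
c0=np.array([0.066334,.043009]);
F=lambda:Hr@monitor.sense()['contact_force']
p,qq=corner_pose(.0679,c0[1]+.0022,18)
env.movel(p,velocity=.01,frame=qq,guard=10)
for i in range(3):
    print((1e3*(Hr@(monitor.sense()['position']-p))).round(2),F().round(2));env.hold(.05)
E
```

```text
[ 0.1   0.47 -0.49] [ 0.24 -0.24 -4.89]
[ 0.12  0.41 -0.41] [-0.25  0.58 -5.09]
[ 0.1   0.31 -0.35] [-0.12  0.29 -4.46]
```

```bash
python3 - <<'E'
from g import *
from bench import env, kinematics, monitor, eyes, job
Hr=H[:3,:3].T
F=lambda:Hr@monitor.sense()['contact_force']
for th in [15,12,9,6,3,0]:
    p,qq=corner_pose(.0679,.0425+.0025*th/18,th)
    g=env.movel(p,velocity=.012,frame=qq,guard=6)
    s=monitor.sense();ang=np.degrees((R.from_quat(s['ee_rot'])*R.from_quat(qq).inv()).magnitude())
    print(th,g,(1e3*(Hr@(s['position']-p))).round(2),F().round(2),round(ang,2),s['clock'])
    if g: break
d=eyes.grab_frame("side");pickle.dump(d,open('side4.pkl','wb'));draw(d,[],190,100,80,80,8,'pics/s4.png')
E
```

```text
15 False [0.32 0.08 0.01] [-0.34 -0.29 -4.72] 0.05 8.0417
12 False [ 0.11  0.08 -0.11] [ 0.92 -0.58 -5.16] 0.05 8.425
9 False [ 0.08  0.05 -0.1 ] [-1.03  0.44 -4.01] 0.05 8.8083
6 False [ 0.07  0.06 -0.1 ] [ 0.59 -0.17 -5.41] 0.05 9.1917
3 False [ 0.04  0.05 -0.13] [ 0.38 -1.12 -4.72] 0.05 9.5833
0 False [ 0.04  0.04 -0.11] [ 0.11  0.87 -5.05] 0.05 9.975
```

View pics/s4.png

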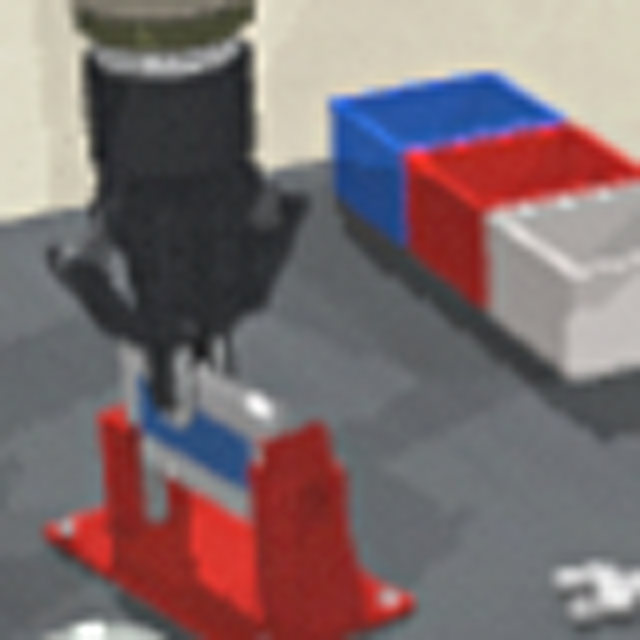

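Level and free: the only force is the 4.7 N weight. Now I'll lift, moving 1.5 mm away from the upright wall.

```bash
python3 - <<'E'
from g import *
from bench import env, kinematics, monitor, eyes, job
Hr=H[:3,:3].T
F=lambda:Hr@monitor.sense()['contact_force']
p,qq=corner_pose(.0664,.046,0)
print(env.movel(p,velocity=.015,guard=7),F())
print(env.movel(p+[0,0,.075],velocity=.08,guard=7),F())
env.movel(p+[0,0,.13],velocity=.15)
s=monitor.sense();print(s['clock'],s['joints'].round(2),F(),s['finger_gap'])
for al,lz in((90,.10),(50,.06),(50,.0)):
    p2,q2=lay(al,1,-1,lat=.04,off=.01);print(al,kinematics.ik(p2+[0,0,lz],q2))
d=eyes.grab_frame("side");pickle.dump(d,open('side5.pkl','wb'));draw(d,[],170,50,100,130,4,'pics/s5.png')
E
```

```text
False [ 0.07714932  0.78476716 -4.99451689]
False [-0.49998299 -0.31779384 -4.24851697]
12.0333 [0.34 0.59 1.14 0.   1.41 0.12] [ 1.37469438  0.41047111 -5.31641989] 0.12614698226297766
90 [-0.14601307  0.55604544  1.38300246  0.          1.20254476  1.53358326]
50 [-0.46109335  0.6846701   1.46726234  0.66965569  1.33341965  0.93928989]
50 [-0.46109335  0.77636696  1.48751471  0.68998525  1.24631791  0.86606307]
```

View pics/s5.png

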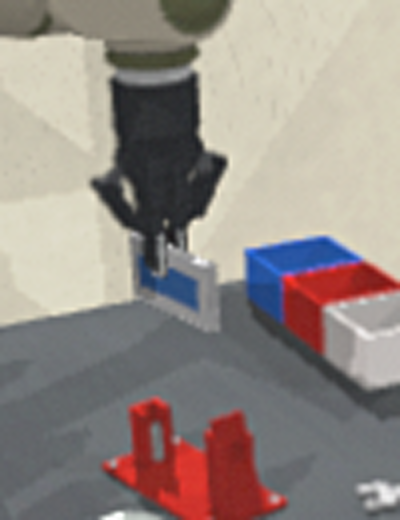

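The square is out and level. Next I'll swing to the mat, tilt to 50°, and lower until the long edge touches.

```bash
python3 - <<'E'
from g import *
from bench import env, kinematics, monitor, eyes, job
p,qq=lay(90,1,-1,lat=.04);env.reach(p+[0,0,.10],qq);print(monitor.sense()['clock'])
p,qq=lay(50,1,-1,lat=.04);env.reach(p+[0,0,.05],qq)
env.movel(p+[0,0,.012],velocity=.08);env.hold(.2)
s=monitor.sense();print(s['clock'],s['contact_force'],s['finger_gap'])
for n in("side","top"):
    d=eyes.grab_frame(n); pickle.dump(d,open(n+'6.pkl','wb'))
    if n=="side":draw(d,[],190,90,160,130,5,'pics/s6.png')
    else:draw(d,[],180,130,180,130,4,'pics/t6.png')
E
```

```text
13.3583
14.8667 [ 0.76621081  0.13292939 -4.67861042] 0.12945912714442942
```

View pics/s6.png

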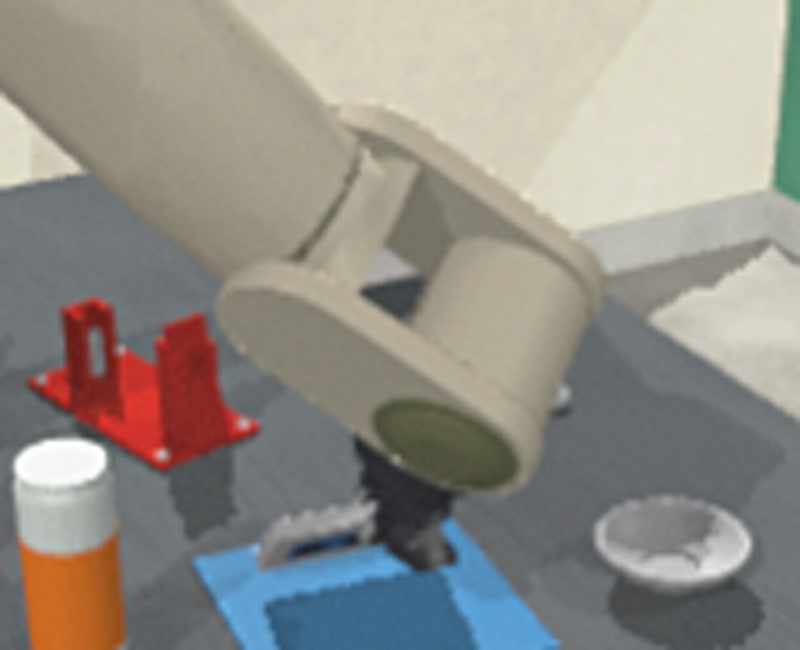

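View pics/t6.png

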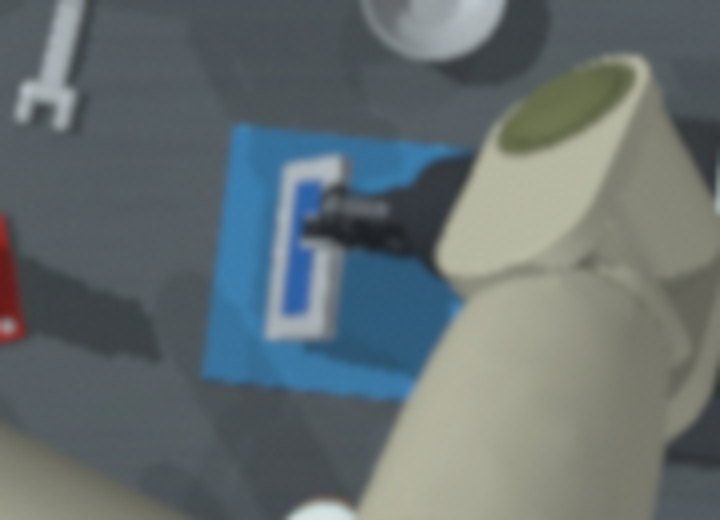

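The square hangs over the mat leaning at 50°, with the fingers clear. Now a guarded touch-down and then release.

```bash
python3 - <<'E'
from g import *
from bench import env, kinematics, monitor, eyes, job
p,qq=lay(50,1,-1,lat=.04)
g=env.movel(p-[0,0,.004],velocity=.02,guard=2.5)
s=monitor.sense();print(g,s['clock'],1e3*(s['position']-p),s['contact_force'])
env.release()
s=monitor.sense();print(s['clock'],s['contact_force'],s['finger_gap'])
for n in("side","top"):
    d=eyes.grab_frame(n); pickle.dump(d,open(n+'7.pkl','wb'))
    if n=="side":draw(d,[],190,130,110,90,7,'pics/s7.png')
    else:draw(d,[],200,140,130,100,6,'pics/t7.png')
E
```

```text
True 15.5583 [-0.02871606 -0.09427593  0.24347382] [-0.14751241 -1.45816201  5.37292696]
16.2667 [-0.44430835 -0.44576463  1.20594805] 0.9981906231115901
```

View pics/s7.png

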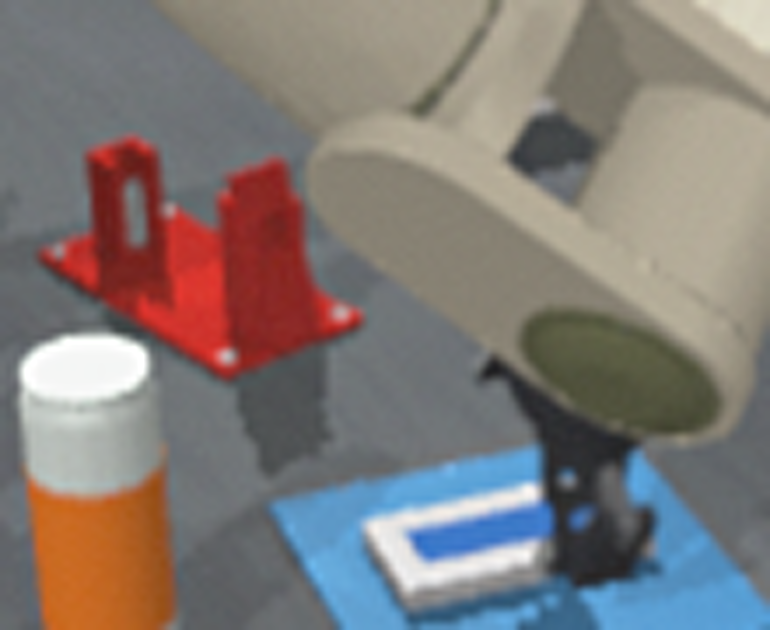

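View pics/t7.png

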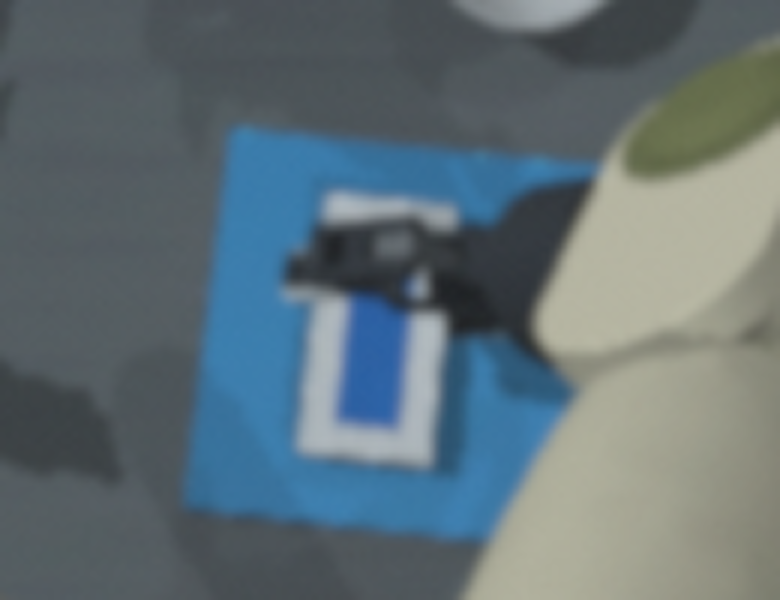

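```bash
python3 - <<'E'
from g import *
from bench import env, kinematics, monitor, eyes, job
s=monitor.sense();p=s['position'];qq=s['ee_rot'];my=M[:3,1]
print(env.movel(p-.045*my+[0,0,.001],velocity=.05,guard=8),monitor.sense()['contact_force'])
back=R.from_quat(qq).apply([-1,0,0])
env.movel(p-.045*my+.10*back,velocity=.2)
s=monitor.sense();print(s['clock'],s['contact_force'])
env.reach(ap(M,[0,.0,.22]),q(-Z,-M[:3,1]));
for n in("side","top"):
    d=eyes.grab_frame(n); pickle.dump(d,open(n+'8.pkl','wb'))
    if n=="side":draw(d,[],190,130,110,90,7,'pics/s8.png')
    else:draw(d,[],200,140,130,100,6,'pics/t8.png')
print(monitor.sense()['clock'])
E
```

```text
False [-0.06895741 -0.12432748  0.32921349]
18.0667 [ 0.44887663 -0.49748664 -0.45439218]
18.8167
```

View pics/s8.png

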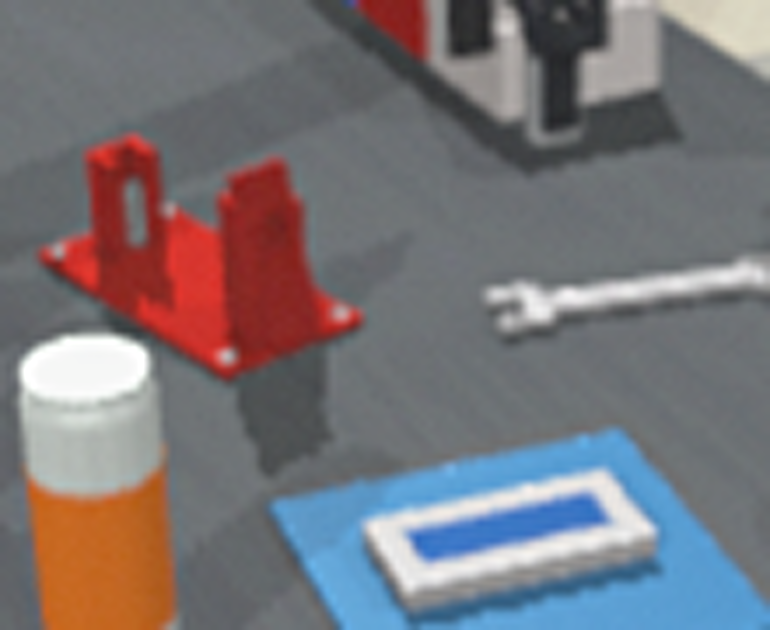

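View pics/t8.png

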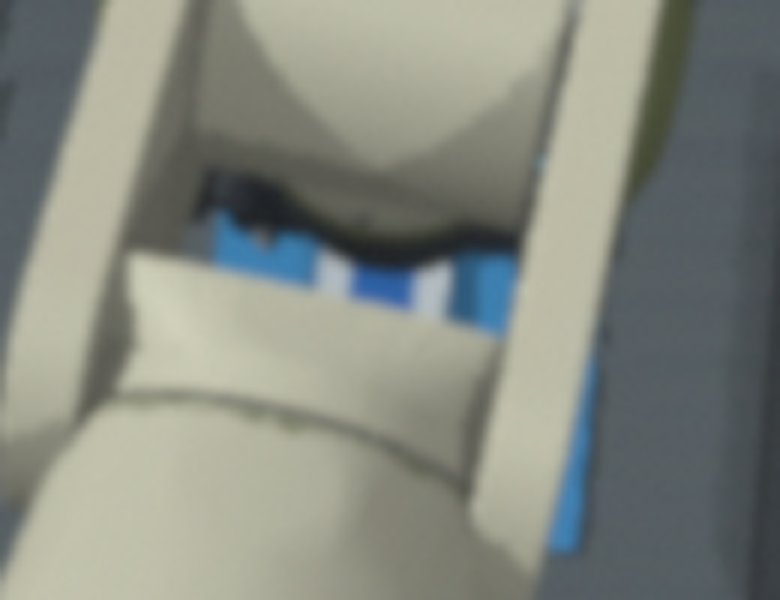

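```bash
python3 - <<'E'
from g import *
from fit import fit
s=pickle.load(open('side8.pkl','rb'));t=pickle.load(open('top7.pkl','rb'))
C7=lambda px,py:np.array([190+px/7-.5,130+py/7-.5]);C6=lambda px,py:np.array([200+px/6-.5,140+py/6-.5])
a,b=.06,.03
so=[(s,(-a,b,.016),C7(363,524)),(s,(a,b,.016),C7(612,470)),(s,(a,-b,.016),C7(657,536)),(s,(-a,-b,.016),C7(405,594))]
to=[(t,(a,b,.016),C6(322,190)),(t,(a,-b,.018),C6(460,207)),(t,(-a,-b,.018),C6(436,468)),(t,(-a,b,.016),C6(297,455))]
for o in(so,to,so+to):
    p,r=fit(o,[.58,0,-.1]);print(p,np.degrees(p[2]));print(r.round(1).tolist())
    L=M[:3,:3].T@(np.r_[p[:2],0]-M[:3,3]);print('mat',L)
S=T(p[0],p[1],p[2]);seg=[(ap(S,x),ap(S,y)) for x,y in box(0,0,.010,.12,.06,.012)]
draw(s,seg,230,180,70,50,10,'pics/os8.png')
E
```

```text
[ 0.58447461 -0.00785564 -0.12573149] -7.20388392226177
[[0.1, -0.2], [-0.5, 0.3], [0.3, 0.2], [0.1, -0.3]]
mat [-0.0005245   0.00733075  0.        ]
[ 0.58518634 -0.00553727 -0.09782182] -5.604777222198431
[[0.8, 0.9], [-0.6, -0.1], [-0.6, -0.4], [0.5, -0.3]]
mat [-6.87227834e-05  9.71269882e-03  0.00000000e+00]
[ 0.58515402 -0.00601507 -0.10535536] -6.03641759786728
[[-0.0, -0.3], [-0.9, -0.1], [0.2, -0.3], [0.4, -0.5], [1.1, 0.8], [-0.3, -0.0], [-0.6, -0.4], [0.5, -0.4]]
mat [-4.89700123e-05  9.23420984e-03  0.00000000e+00]
```

View pics/os8.png

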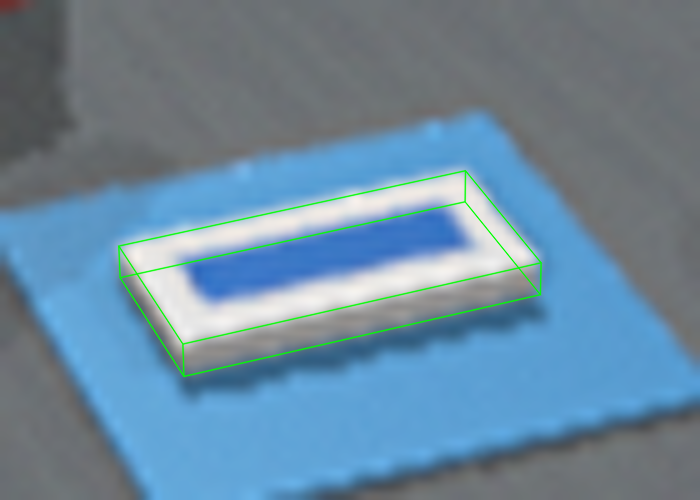

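The square lies flat on the mat at (0.585,-0.006) with yaw about -6°, and the overlay matches. Next I'll pick it up by its long edges.

```bash
python3 - <<'E'
from g import *
from bench import env, kinematics, monitor, eyes, job
y=-.107;jaw=-np.array([-np.sin(y),np.cos(y),0]);qq=q(-Z,jaw)
c=np.array([.585,-.0062,0])
env.reach(c+[0,0,.08],qq)
print(env.movel(c+[0,0,.001],velocity=.08,guard=6),monitor.sense()['position'])
a=monitor.sense();env.close_gripper(60);b=monitor.sense()
print(b['clock'],b['finger_gap'],b['contact_force']-a['contact_force'],b['position']-c)
d=eyes.grab_frame("side");pickle.dump(d,open('side9.pkl','wb'));draw(d,[],190,120,120,100,6,'pics/s9.png')
E
```

```text
False [ 0.58536012 -0.00626545  0.00153748]
20.9417 0.6827197989528879 [-2.17139212  0.35992952  5.36410937] [ 4.47170395e-04 -2.00162036e-05  1.96498704e-03]
```

View pics/s9.png

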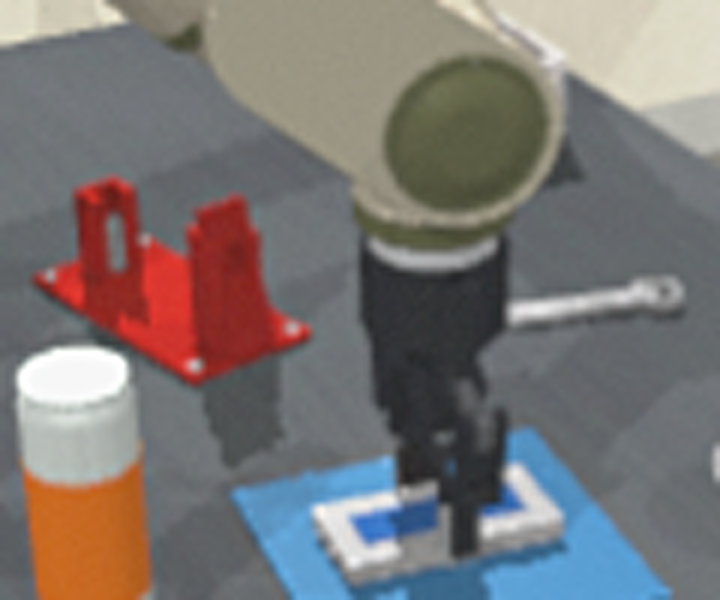

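Gripped: the gap matches 60 mm. I'll lift, check, and carry it to the plate.

```bash
python3 - <<'E'
from g import *
from bench import env, kinematics, monitor, eyes, job
s=monitor.sense();p=s['position'];z0=p[2]
env.movel(p+[0,0,.02],velocity=.06);env.movel(p+[0,0,.12],velocity=.15)
s=monitor.sense();print(s['clock'],s['contact_force'],s['finger_gap'],s['joints'].round(2))
qq=q(-Z,-C[:3,0]);t=ap(C,[-.104,0,0]);print(t,kinematics.ik(np.r_[t[:2],.025],qq))
env.reach(np.r_[t[:2],.10],qq)
g=env.movel(np.r_[t[:2],z0+.021+.012],velocity=.12);env.hold(.1)
s=monitor.sense();print(s['clock'],s['contact_force'],s['position'],s['joints'].round(2))
for n in("side","top"):
    d=eyes.grab_frame(n); pickle.dump(d,open(n+'10.pkl','wb'))
    if n=="side":draw(d,[],210,150,160,130,5,'pics/s10.png')
    else:draw(d,[],310,140,135,125,5,'pics/t10.png')
E
```

```text
22.3083 [ 0.28062697  0.06374159 -5.39452719] 0.6808264735470165 [-0.21  0.55  1.45 -0.    1.15  1.47]
[ 0.5040083  -0.32092747  0.025     ] [-7.62895790e-01  6.95352234e-01  1.47991672e+00 -4.44089210e-16
  9.66323698e-01  2.56019686e+00]
24.3333 [ 0.29080527 -0.72505132 -4.32383333] [ 0.50455643 -0.32128584  0.03605238] [-0.76  0.68  1.47  0.    0.99  2.56]
```

View pics/s10.png

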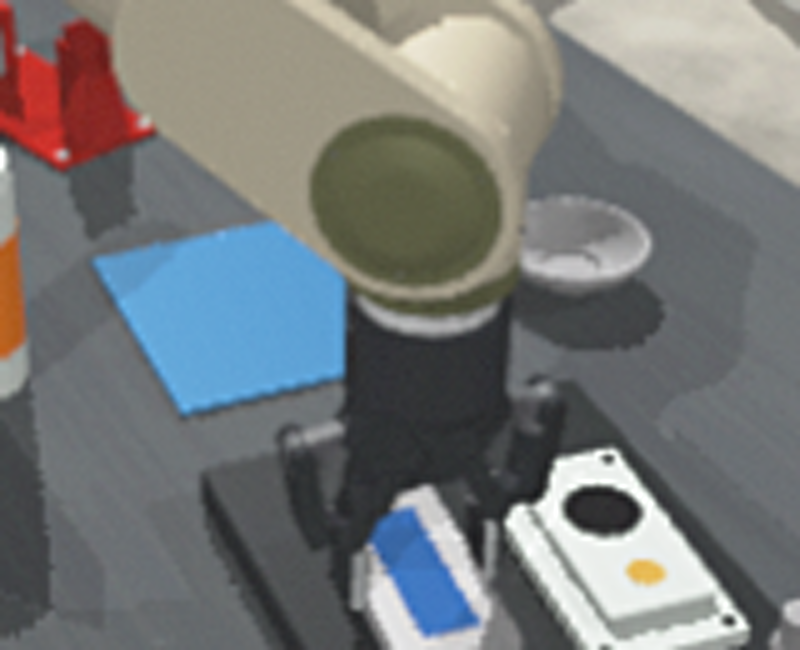

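View pics/t10.png

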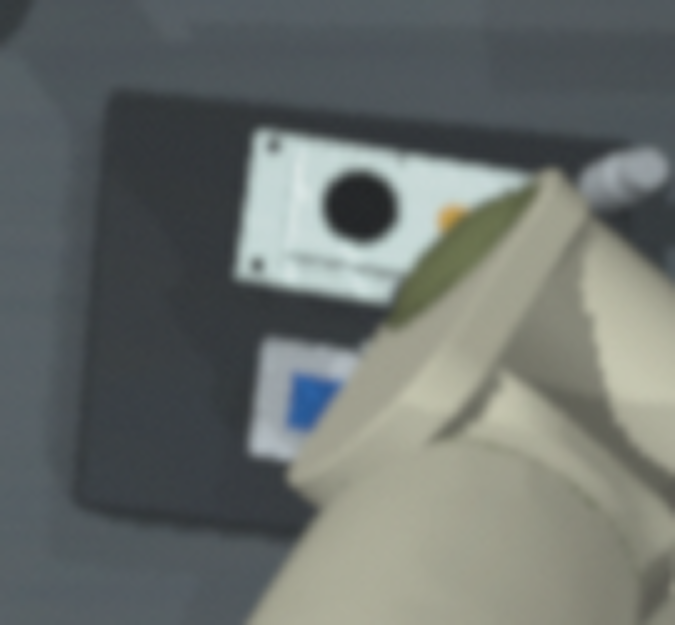

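```bash
python3 - <<'E'
from g import *
from bench import env, kinematics, monitor, eyes, job
s=monitor.sense();p=s['position'];qq=q(-Z,-C[:3,0])
g=env.movel(p-[0,0,.016],velocity=.02,guard=3)
s=monitor.sense();print(g,s['clock'],s['position'],s['contact_force'])
env.release()
p=monitor.sense()['position'];env.movel(p+[0,0,.06],velocity=.15)
env.close_gripper(40)
t=ap(C,[-.165,0,0]);env.movel(np.r_[t[:2],.09],velocity=.2,frame=qq)
print(env.movel(np.r_[t[:2],.029],velocity=.1,guard=5))
s=monitor.sense();print(s['clock'],s['position'],s['contact_force'],s['finger_gap'])
for n in("side","top"):
    d=eyes.grab_frame(n); pickle.dump(d,open(n+'11.pkl','wb'))
    if n=="side":draw(d,[],210,170,160,130,5,'pics/s11.png')
    else:draw(d,[],310,140,135,125,5,'pics/t11.png')
E
```

```text
True 25.025 [ 0.50420567 -0.32107137  0.02296784] [-0.34283208  0.06605797  4.54177126]
False
27.95 [ 0.44437805 -0.31017957  0.02941065] [ 1.20249208 -0.35676772  0.20920028] 0.002033502666690247
```

View pics/s11.png

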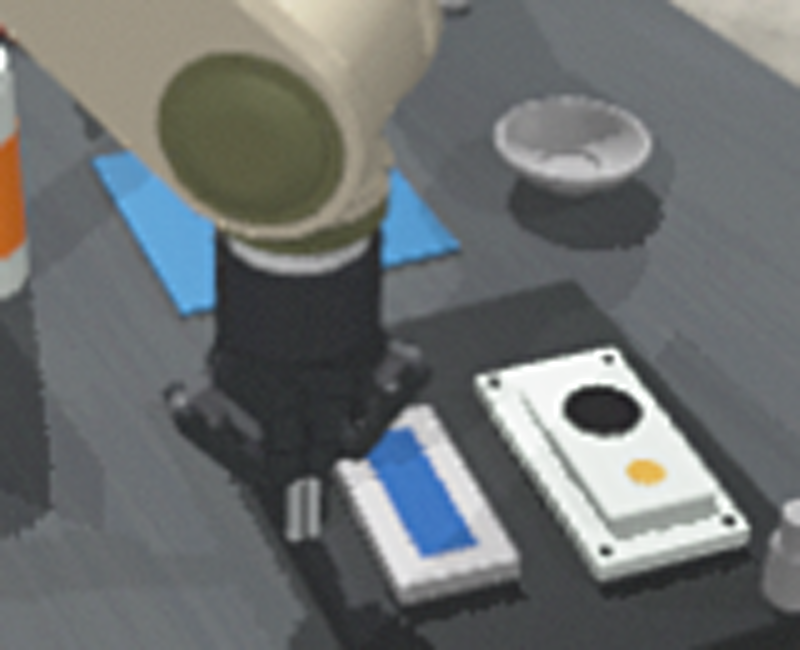

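View pics/t11.png

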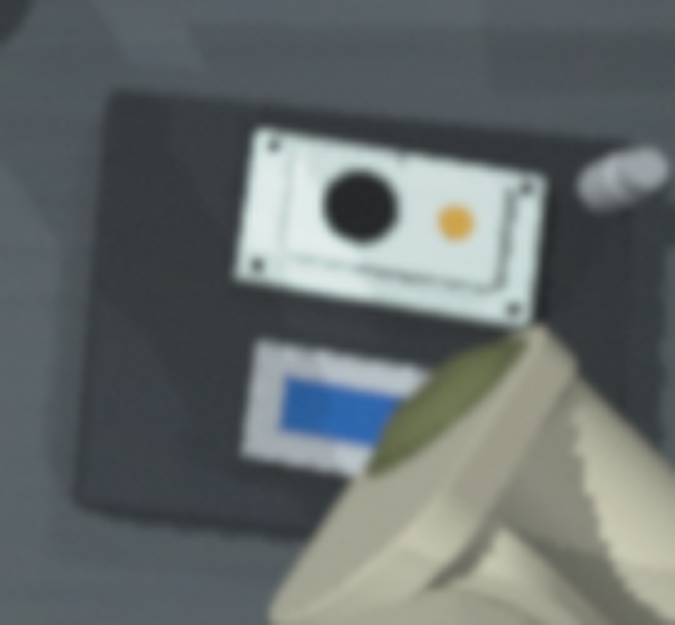

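```bash
python3 - <<'E'
from g import *
from fit import fit
s=pickle.load(open('side11.pkl','rb'))
f=lambda x,y:np.array([210+x/5-.4,170+y/5-.4]);a,b=.06,.03
# square local x along C y
o=[(s,(a,b,.037),f(339,463)),(s,(a,-b,.037),f(425,404)),(s,(-a,-b,.037),f(519,560)),(s,(-a,b,.037),f(402,590))]
p,r=fit(o,[.5,-.32,1.39]);print(p,np.degrees(p[2])-90,r.round(1).tolist(),C[:3,:3].T@(np.r_[p[:2],0.025]-C[:3,3]))
o=[(s,(-.04,.075,.035),f(473,381)),(s,(.04,.075,.035),f(617,348)),(s,(.04,-.075,.035),f(750,530)),(s,(-.04,-.075,.035),f(600,572))]
p,r=fit(o,[.6,-.34,-.18]);print(p,np.degrees(p[2]),r.round(1).tolist())
from bench import env, kinematics, monitor, eyes, job
t=ap(C,[-.105,0,0]);g=env.movel(np.r_[t[:2],.029],velocity=.025,guard=6)
s=monitor.sense();print(g,s['clock'],C[:3,:3].T@(s['position']-C[:3,3]),C[:3,:3].T@s['contact_force'])
for n in("side","top"):
    d=eyes.grab_frame(n); pickle.dump(d,open(n+'12.pkl','wb'))
    if n=="side":draw(d,[],250,190,120,110,7,'pics/s12.png')
    else:draw(d,[],310,140,135,125,5,'pics/t12.png')
E
```

```text
[ 0.50160227 -0.32852584  1.39641658] -9.991223277865686 [[-3.6, -5.4], [1.2, 1.6], [1.4, 1.5], [0.9, 1.4]] [-0.10499496 -0.00790786  0.        ]
[ 0.60420455 -0.34241775 -0.17710587] -10.147418968158425 [[0.7, -0.2], [-0.8, 0.4], [0.1, 0.3], [0.0, -0.4]]
True 29.9333 [-0.1120664  -0.00014625  0.00365618] [-3.14893879 -1.61544945  4.04644588]
```

View pics/s12.png

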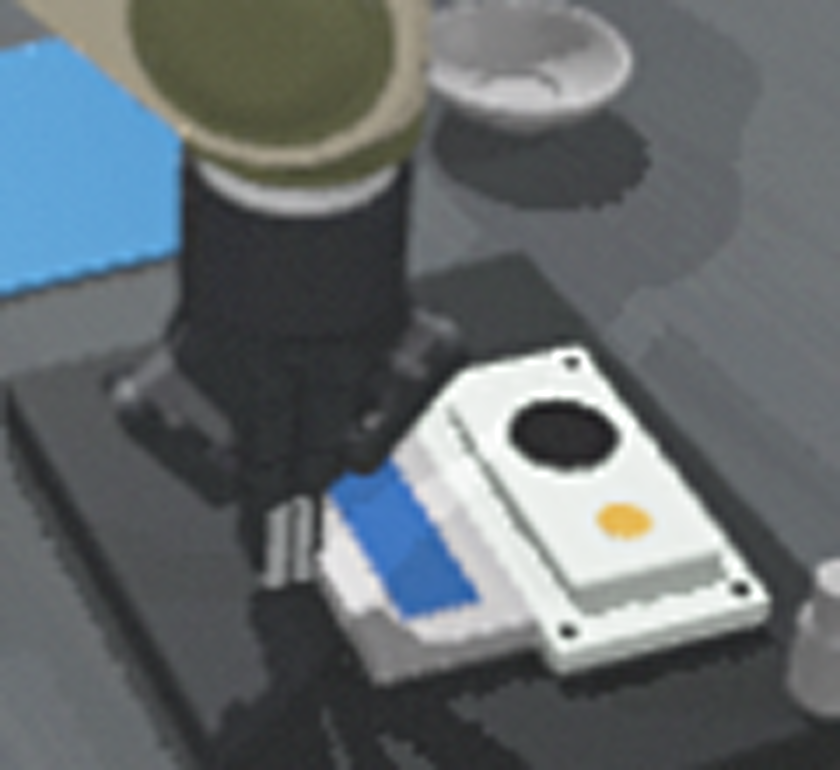

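View pics/t12.png

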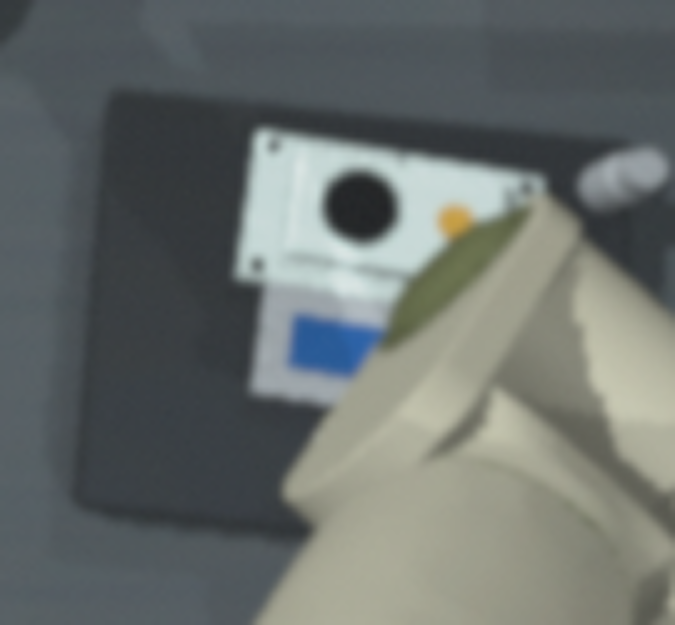

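Contact was at the expected point and the square sits against the edge in both views. I'll press once more firmly, then back off and look unobstructed.

```bash
python3 - <<'E'
from g import *
from bench import env, kinematics, monitor, eyes, job
t=ap(C,[-.104,0,0]);g=env.movel(np.r_[t[:2],.029],velocity=.015,guard=9)
s=monitor.sense();print(g,s['clock'],C[:3,:3].T@(s['position']-C[:3,3]),C[:3,:3].T@s['contact_force'])
t=ap(C,[-.150,0,0]);env.movel(np.r_[t[:2],.030],velocity=.08)
env.movel(np.r_[t[:2],.16],velocity=.2)
t=[.40,-.12,.25];env.set_joints(monitor.sense()['joints']+np.array([-.75,-.15,.1,0,0,0]))
s=monitor.sense();print(s['clock'],s['contact_force'],s['position'])
for n in("side","top"):
    d=eyes.grab_frame(n); pickle.dump(d,open(n+'13.pkl','wb'))
    if n=="side":draw(d,[],260,200,110,90,7,'pics/s13.png')
    else:draw(d,[],340,150,95,85,7,'pics/t13.png')
    cv2.imwrite(f'pics/{n}13f.png',d["frame"][:,:,::-1])
E
```

```text
True 30.325 [-1.12135947e-01 -2.60998339e-05  3.39668965e-03] [-4.11697851 -1.24313451  6.03562576]
33.1917 [ 1.49331407  0.02577182 -0.26859214] [ 0.12296788 -0.50090015  0.2006689 ]
```

View pics/s13.png

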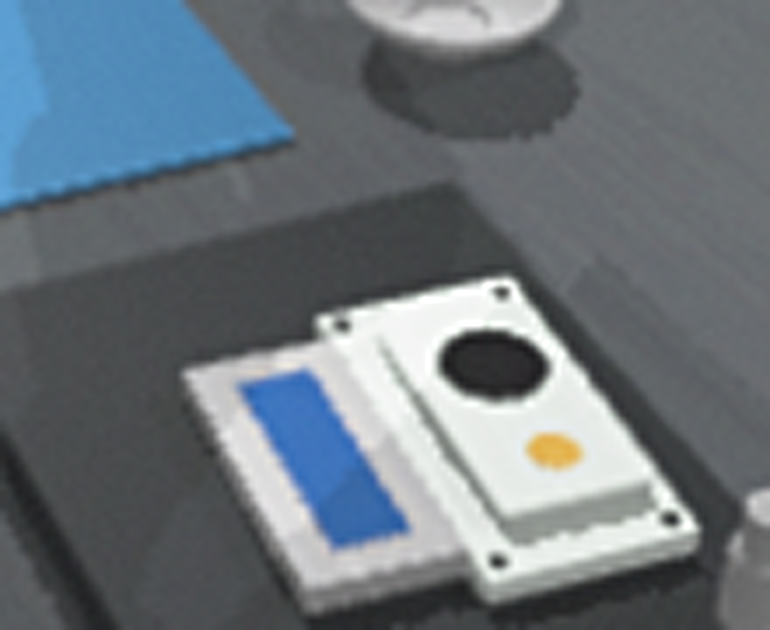

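View pics/t13.png

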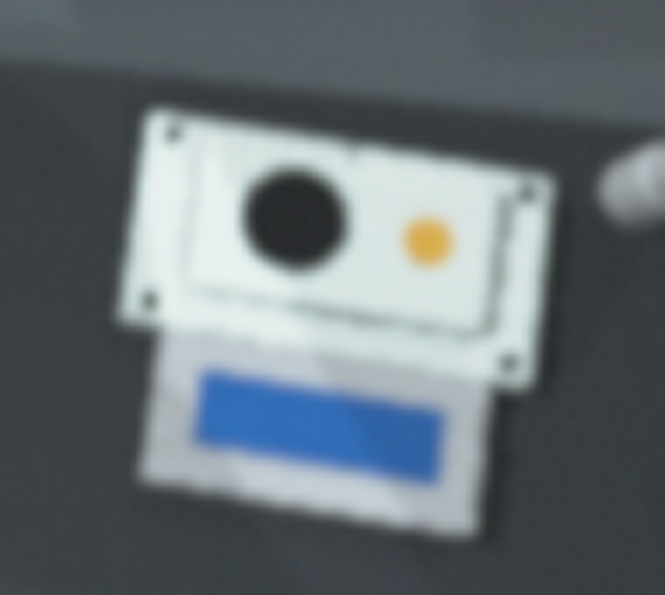

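View pics/top13f.png

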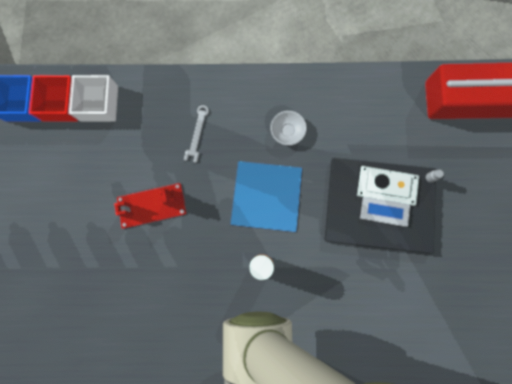

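```bash
python3 - <<'E'
from g import *
from fit import fit
s=pickle.load(open('side13.pkl','rb'));t=pickle.load(open('top13.pkl','rb'))
f=lambda x,y:np.array([260+x/7-.43,200+y/7-.43]);k=lambda x,y:np.array([340+x/7-.43,150+y/7-.43])
oc=[(s,(-.04,.075,.035),f(314,322)),(s,(.04,.075,.035),f(514,277)),(s,(.04,-.075,.035),f(700,530)),(s,(-.04,-.075,.035),f(487,585)),
 (t,(.04,.075,.035),k(146,107)),(t,(.04,-.075,.035),k(555,175)),(t,(-.04,.075,.035),k(118,321)),(t,(-.04,-.075,.035),k(533,387))]
p,r=fit(oc,[.6,-.34,-.18]);print('cover',p,np.degrees(p[2]),r.round(1).tolist())
C2=T(*p,.025)
seg=[(ap(C2,a),ap(C2,b)) for a,b in box(0,0,.005,.08,.15,.01)+box(-.07,0,.006,.06,.12,.012)]
draw(s,seg,260,220,110,80,7,'pics/os13.png');draw(t,seg,340,150,95,85,7,'pics/ot13.png')
E
```

```text
cover [ 0.60612886 -0.33995558 -0.17823893] -10.21233826091179 [[0.6, -0.8], [-0.7, -0.2], [0.0, -0.2], [0.5, -0.5], [1.2, 1.2], [-0.8, 0.8], [1.3, -0.6], [-0.8, -0.3]]
```

View pics/os13.png

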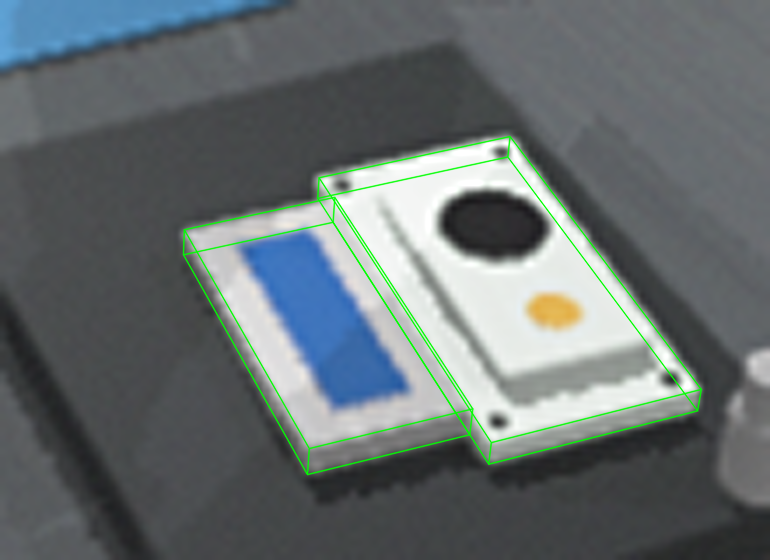

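View pics/ot13.png

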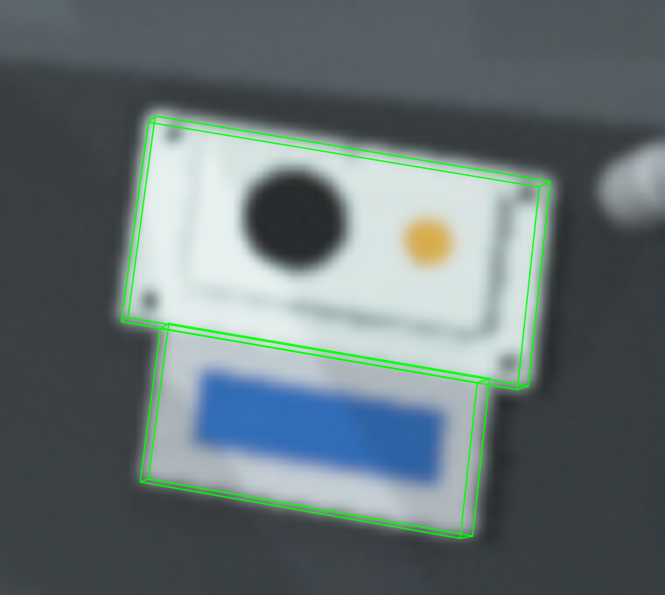

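The square matches the flush, centred overlay in both views, so I'll compare the bystanders with the first pictures and hand in.

```bash
python3 - <<'E'
from h import *
a=pickle.load(open('top0.pkl','rb'))["frame"];b=pickle.load(open('top13.pkl','rb'))["frame"]
for n,(x,y) in dict(can=(261,267),dish=(288,128),wrench=(196,134),socket=(434,175)).items():
    A=cv2.cvtColor(a[y-34:y+34,x-26:x+26],6).astype(np.float32);B=cv2.cvtColor(b[y-34:y+34,x-26:x+26],6).astype(np.float32)
    print(n,cv2.phaseCorrelate(A,B))
from bench import env,monitor,job
s=monitor.sense();print(s['clock'],s['contact_force']);job.hand_in()
E
```

```text
can ((0.0462857708731228, -0.16654192518167577), 0.9459221532315384)
dish ((0.0476583896468874, 0.16243111823771272), 0.9334192222037924)
wrench ((0.058526591030126696, 0.0573863430639463), 0.9195133030659868)
socket ((-0.08264934367025845, -0.040277738857078305), 0.8783886677934309)
33.2917 [ 0.16361752 -0.29209595 -0.40792167]
the job is handed in; nothing more can be done
```

The square now lies flat on the surface plate, with one long edge against the cover's front edge. I handed the job in at 33.3 s; no verdict was reported.

**What I did**
- I gripped the square in the holder, turned it level about its high corner, and lifted it out level. During the turn and lift the only load was its weight.
- I laid it on the mat by touching the long edge down at a 50° lean and releasing. It ended up almost flat, apparently riding down on the lower finger. I then drew that finger out, and it lay flat.
- I picked it up again by its two long edges and set it on the plate about 34 mm from the cover. I released it there and pushed it flush with the closed fingers.

**Last checks**
- **Flush:** two pushes, with the force guard set at 6 N and then 9 N, stopped at the same place to within 0.1 mm. In both cameras the square matches a flush, centred outline to about 1 px (roughly 2 mm).
- **Bystanders:** the can, dish, wrench and socket moved less than 0.2 px from the first pictures.
- **Robot:** it was clear of everything, and the tool force was near zero at hand-in.

**Disagreements**
- My first wall probe in the holder hit the step instead, at about 8 N; I corrected it.
- One position estimate on the plate before the push had residuals up to 5 px, from a corner hidden by the gripper. I did not use it.

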